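# Plug the battery pack into its kitchen charging dock

## Task

Put the cordless mixer's battery pack on charge: pick it up from the worktop and plug its foot into the hole in the charging dock's sloping face, the right way round, feeling for the hole if need be. Push it fully home, until the pack's shoulder lies flat on the dock's face, let go, and leave the mug, the jar and the spatula where they are.

Things in the scene. Friction and masses are not known exactly. Their poses are not given: they have to be found in the camera images.
- pack: Loose black battery pack, 95 mm tall, 0.25 to 0.45 kg, standing upright on its foot on the worktop. Origin: centre of the foot's underside; z up. The foot is a rectangular plug 40 (x) by 26 (y) mm, 30 long (z 0 to 30), its lowest 4 mm tapered in by 2 mm a side. The body above (z 30 to 95) is off-centre: x -38 to +22, y -22 to +22 mm; its underside is the shoulder.
- pack_grip (a point): Point on the pack 70 mm above the foot's underside, right over the foot's centre, with the pack's axes: a good place to grip, across the 44 mm width (along y). Grip with about 50 N so that the pack does not slip when pressed.
- dock: White plastic charging dock, fixed to the worktop: footprint 134 mm (x) by 156 mm (y), about 100 mm tall at its back. Origin: centre of its underside; z up, -x is its low front, which roughly faces the robot.
- dock_face (a point): Middle of the sloping face, 85 mm up. z: outward normal, leaning 0.26 rad towards the dock's front; y level along the face; x up the slope. The face is the flat grey top of a carriage with one rectangular hole 42 (x) by 28 (y) mm, 33 deep, chamfer 1.5. Hole centre: x = 0, but y anywhere from -13 to +13 mm, as the very stiff carriage was left; not reported: find it by touch or sight.
- dock_home (a point): Point 30 mm below dock_face along its normal, same axes. Fully home, the pack's x, y, z axes lie along these, its origin is here but for the hole's unknown y, and its shoulder lies on the face. The last 10 mm push down a stiff contact block that resists with about 8 N (more than the pack's weight) and stays where it is pushed.
- dock_ledge (a point): Top of a low ledge behind the face, 110 mm long (y), 8 mm thick (x), 10 mm above the face, same axes as dock_face. It only lets the pack down with its long overhang (-x side) away from the ledge, towards the dock's low front.
- mug: Bystander: white mug, 80 mm wide, 92 mm tall. Origin: centre of its underside.
- jar: Bystander: glass jar with lid, 72 mm wide, 100 mm tall. Origin: centre of its underside.
- spatula: Bystander: spatula lying flat, 240 mm long, roughly along the worktop's far edge. Origin near its middle, its x axis along the tool.
There are look-alikes about, which are no part of the job. What is meant by the dock is not brown, and is the smaller of those in its own colour.

How it is judged:
By the outcome, as a careful person would: the job done as asked, in the order asked, and still so for the second after the job is handed in, with the robot touching nothing.
It also fails if it takes over 67 s, if anything falls off the work surface, if the arm or the gripper's body presses on something with over 40 N, if the wrist force passes 120 N, or if a joint passes its speed limit or range.

## Robot

A 7-joint arm with a two-finger parallel gripper is mounted at the origin on the work surface. World frame = base frame: x ahead of the robot, y to its left, z up, the work surface at z = 0. Lengths are in mm, angles in rad, forces in N, time in s.
With the tool pointing down it reaches from about 400 to 850 mm from the base axis. Payload 4.5 kg.
Tool frame: the origin (TCP) lies at the very end of the fingers, on their centre line; the grasp point (between the pads) lies robot.hold_point_z behind it (robot.hold_point_z is the distance from the TCP to the grasp point, in mm); z points along the fingers, y is the line along which they close (so a half turn about z gives the same grasp; the last joint's range is limited). The gripper opens to 88 mm and grips with 3 to 60 N. Pads are 18 mm wide; open, the fingers measure 123 mm over their backs; the gripper's body (75 mm by 187 mm) begins 45 mm behind the grasp point.
Start: joints at [-1.188, 0.689, -0.195, 1.565, 0.157, 0.902, -0.215], TCP at [213.588, 587.396, 238.743] pointing down, gripper open.
Joint ranges: [-3.01, 3.01], [-0.46, 2.08], [-1.47, 1.51], [0.13, 2.56], [-1, 4.14], [0.04, 2.09], [-2.66, 2.66]. Speed limits (rad/s): [2.57, 2.57, 3.14, 3.14, 3.14, 3.14, 3.14].

## Interface

Orientations are given as [roll, pitch, yaw] about the fixed x, y, z axes, in that order (R = Rz(yaw) Ry(pitch) Rx(roll)).
In Python, from cell import status, grab_frame, close_job, look_for, robot gives the robot as it stands.
- The arm moves only by the tool apply_moves, never from a script. Its argument "targets" is a list that holds one entry, the list of rows, each a list of 7 numbers: the closure, from -1 (fully open) to 1 (shut), then the shift along the tool's x, y, z in mm, then the turn, a rotation vector about the tool's x, y, z in rad. A call has exactly 10 rows; each row is the pose to reach, as a shift and turn from the pose commanded when the call began, along the tool's axes at that moment; what a row does not reach only later rows make up. A row lasts 1/8 s, in which the tool goes at most 62.5 mm and 10.7 degrees, less where a joint would pass 70% of its speed; a pose out of reach is approached as far as the arm can. A call with a gripper value outside its range is refused whole. The fingers move at their own pace and stop on an object; "force" is the grip in N (left out, the last holds). Time passes only in rows, so rows that repeat a pose let the fingers close, or fill a call up. It gives the time, the measured TCP pose, the force, the opening and the grip force at its end, in the units of the state.
- status.read_state(): the state, without advancing time (a new reading comes with each control period).
- grab_frame(name): name is "scene" or "side" or "wrist"; returns a dict with "frame" (384x512x3 uint8, red, green, blue), "vfov" (degrees; the focal length in pixels is half the picture's height over the tangent of half this angle, whatever the lens; pixels are square), "cx", "cy" (the principal point, pixels), "distortion" ([k1, k2, p1, p2, k3] as OpenCV has them; the pictures are not rectified), "rvec" (rotation vector, rad) and "tvec" (3), from world to camera coordinates, as OpenCV has them. Camera axes: x right, y down, z forward; pixel columns grow to the right and rows downward; lengths in mm; the calibration is good to about 2 mm. A picture is of the moment at which its call begins. There is no depth.
- close_job(): hands the job in; it is judged then, once.
Trained networks look in a picture, given as the dict that the camera call returned (one of the last four; its "shot" number tells which), for a name from the list of things; names that differ only in an ending like _2 or _b are one class to them, and where a whole thing is asked for, a point or a joint stands for the part that bears it (a point fixed in the world has none). Each returns a list of dicts, best first, with "confidence" (0 to 1); they miss things now and then, are a little off and sometimes report something else, mostly with a low value. They report only what shows in the picture. A call takes as long as a camera call. They do not tell look-alikes from the thing itself.
- look_for(picture, target): "centre" ([column, row] in pixels, amid what is visible of it).
The state is a dict: "clock": time; "joint_pos": joint angles; "joint_vel": joint speeds; "tau": joint torques, N m; "tool_pos": TCP position; "ee_rot": TCP orientation; "ft_force": force on the tool from outside, world axes, zero at the start; "torque": the same for the moment, N m; "opening": finger opening in mm; "finger_force": force on a finger pad.
Only numpy, scipy, OpenCV 4.12 (cv2) and the standard library are available. Lean on these libraries where they do the work, as an engineer would, in place of code of your own. Each camera call takes 0.05 s, during which the arm holds its last target. There are 200 camera calls.

## Working session

There is one attempt and no reset: what is moved stays moved. The work goes in short steps, Python scripts to look and compute and a tool call to move; the robot and the scene stay as the last step left them, time stands still between calls to the robot, and variables do not carry over. Pictures are saved under pics/ and viewed, at most 10 in all, crops included, and the job is handed in when it is done.

Besides the shell and the picture viewer there is one more tool, called after "Call:" as a command line: name --argument value ..., lists and objects as JSON in quotes. apply_moves: Moves the arm, as the interface text tells. Its arguments: {"type":"object","properties":{"targets":{"type":"array"},"force":{"type":"number"}},"required":["targets"]}

```bash
ls; mkdir -p pics; python3 - <<'E'
from cell import status, grab_frame, look_for, robot
import cv2,numpy as np
print(status.read_state()); print({k:getattr(robot,k) for k in dir(robot) if k[0]!='_'})
ims=[]
for n in ("scene","side"):
    p=grab_frame(n); ims.append(p["frame"])
    print(n,{k:np.round(v,3).tolist() for k,v in p.items() if k in("vfov","cx","cy","rvec","tvec","distortion")})
    for t in ("pack","dock","mug","jar","spatula"):
        print(t,[(np.round(d["centre"]).tolist(),round(d["confidence"],2)) for d in look_for(p,t)][:4])
    cv2.imwrite(f"pics/{n}0.png",p["frame"][:,:,::-1])
E
```

```text
pics
{'clock': 0.0, 'joint_pos': array([-1.18820805,  0.68997906, -0.19450521,  1.56631641,  0.15731938,
        0.90249979, -0.2150943 ]), 'joint_vel': array([ 1.68920284e-04,  1.25951780e-04, -5.02730056e-04,  9.65792968e-04,
       -2.43830586e-05, -8.53491859e-04,  9.71076530e-04]), 'tau': array([-1.08642649e-03, -5.27536368e+01, -1.26694467e+00, -1.53429294e+01,
       -5.25423023e-02,  6.60236881e-03,  1.71123006e-04]), 'tool_pos': array([213.44361733, 586.76588632, 237.92024372]), 'ee_rot': array([-3.13978935e+00,  1.51480427e-04,  2.79289648e+00]), 'ft_force': array([-0.80026397,  0.23863743,  0.12857086]), 'torque': array([ 0.00957491, -0.11601307, -0.04129718]), 'finger_force': 0.0, 'opening': 88.29423396948172}
{'PlanningError': <class 'cell.PlanningError'>, 'hold_point_z': 18.700000000000003}
scene {'vfov': 48.829, 'cx': 261.438, 'cy': 191.392, 'distortion': [-0.141, 0.0, 0.0, 0.0, 0.0], 'rvec': [1.629, 1.946, -0.814], 'tvec': [9.77, -317.062, 1485.854]}
pack [([152.0, 196.0], 0.97), ([300.0, 228.0], 0.26)]
dock [([393.0, 241.0], 0.81), ([297.0, 234.0], 0.75), ([296.0, 158.0], 0.59)]
mug [([202.0, 266.0], 0.93)]
jar [([317.0, 279.0], 0.79)]
spatula [([118.0, 260.0], 0.73)]
side {'vfov': 47.854, 'cx': 258.86, 'cy': 192.537, 'distortion': [-0.125, 0.0, 0.0, 0.0, 0.0], 'rvec': [2.383, -0.139, 0.072], 'tvec': [-522.038, 150.983, 1273.864]}
pack [([282.0, 269.0], 0.87)]
dock [([194.0, 186.0], 0.94), ([258.0, 130.0], 0.87), ([270.0, 173.0], 0.63)]
mug [([328.0, 213.0], 0.94)]
jar [([314.0, 157.0], 0.75), ([271.0, 166.0], 0.74)]
spatula [([351.0, 286.0], 0.74)]
```

View pics/scene0.png

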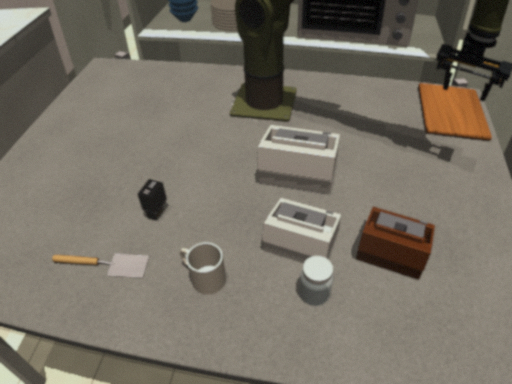

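View pics/side0.png

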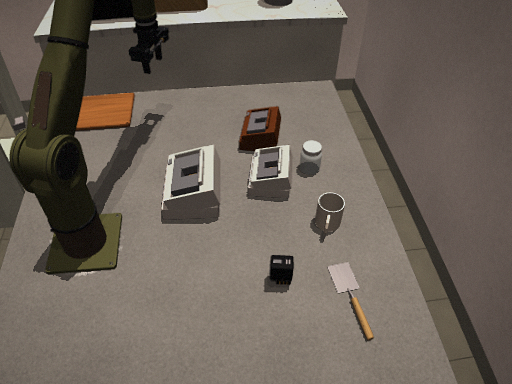

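The dock candidates are the large white one at scene (297,155) / side (190,185), the small white one at scene (302,228) / side (270,172), and the brown one at scene (397,240). The small white one fits: it isn't brown, and it is the smaller of the two white ones. I'll confirm it in one enlarged crop.

```bash
cat > h.py <<'E'
import numpy as np,cv2
from scipy.spatial.transform import Rotation as Ro
def cam(p):
    f=p["frame"].shape[0]/2/np.tan(np.radians(p["vfov"])/2)
    K=np.array([[f,0,p["cx"]],[0,f,p["cy"]],[0,0,1.]])
    return K,np.array(p["distortion"],float),np.array(p["rvec"],float),np.array(p["tvec"],float)
def ray(p,uv):
    K,D,r,t=cam(p); R=cv2.Rodrigues(r)[0]
    n=cv2.undistortPoints(np.array([[uv]],float),K,D)[0,0]
    d=R.T@np.array([n[0],n[1],1]); return -R.T@t,d/np.linalg.norm(d)
def onz(p,uv,z):
    o,d=ray(p,uv); return o+d*(z-o[2])/d[2]
def tri(obs):
    A=np.zeros((3,3));b=np.zeros(3)
    for p,uv in obs:
        o,d=ray(p,uv);M=np.eye(3)-np.outer(d,d);A+=M;b+=M@o
    return np.linalg.solve(A,b)
def proj(p,X):
    K,D,r,t=cam(p); return cv2.projectPoints(np.array(X,float).reshape(-1,3),r,t,K,D)[0][:,0]
E
python3 - <<'E'
from h import *; from cell import grab_frame
import pickle
P={n:grab_frame(n) for n in("scene","side")}; pickle.dump(P,open("P.pkl","wb"))
def crop(n,u,v,w,h,s):return cv2.resize(P[n]["frame"][v:v+h,u:u+w,::-1],None,fx=s,fy=s,interpolation=cv2.INTER_CUBIC)
a=np.hstack([crop("scene",255,190,100,75,4),crop("side",225,135,100,75,4)])
b=np.hstack([crop("scene",120,165,100,75,4),crop("side",240,235,100,75,4)])
cv2.imwrite("pics/crop1.png",np.vstack([a,b]))
print(tri([(P["scene"],(152,196)),(P["side"],(282,269))]),tri([(P["scene"],(297,234)),(P["side"],(270,173))]))
E
```

```text
[ 562.99472699 -192.64295685   61.41508302] [591.8189544  194.08437947  33.3881231 ]
```

View pics/crop1.png

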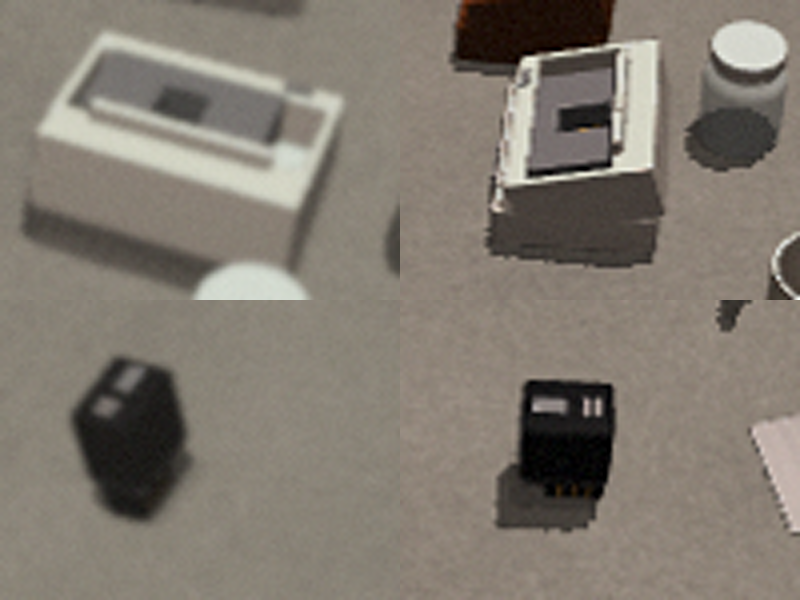

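The crop confirms it: the small white dock has its ledge on the far side (+x) and its hole at scene (300,216) / side (271,164.5). The pack's foot is offset towards +x in the side view. Next I'll work out rough poses.

```bash
python3 - <<'E'
from h import *; import pickle
np.set_printoptions(precision=1,suppress=True)
P=pickle.load(open("P.pkl","rb")); S,D=P["scene"],P["side"]
s=lambda u,v:(255+u/4,190+v/4); d=lambda u,v:(225+(u-400)/4,135+v/4)
print("hole",tri([(S,s(182,105)),(D,d(583,118))]))
A=tri([(S,s(38,130)),(D,d(658,170))]);B=tri([(S,s(297,203)),(D,d(658,42))])
C=tri([(S,s(105,35)),(D,d(505,200))]);E=tri([(S,s(345,97)),(D,d(522,60))])
print("back -y",A,"back +y",B,"front",C,E,[np.arctan2(-(q-p)[0],(q-p)[1]) for p,q in((A,B),(C,E))])
s=lambda u,v:(120+u/4,165+(v-300)/4); d=lambda u,v:(240+(u-400)/4,235+(v-300)/4)
for c in((525,382),(612,383),(613,430),(521,430)): print("side top",onz(D,d(*c),95))
for c in((73,410),(120,357),(175,372),(130,430)): print("scene top",onz(S,s(*c),95))
from cell import status
st=status.read_state();print(Ro.from_euler('xyz',st["ee_rot"]).as_matrix())
E
```

```text
hole [586.1 193.2  82.3]
back -y [632.4 114.5  96.6] back +y [659.  265.   95.6] front [514.9 135.4  56.2] [547.8 289.3  64.6] [np.float64(-0.17539042989382134), np.float64(-0.21056093182497082)]
side top [ 536.9 -170.1   95. ]
side top [ 593.9 -177.5   95. ]
side top [ 588.2 -214.    95. ]
side top [ 529.1 -207.1   95. ]
scene top [ 585.9 -212.8   95. ]
scene top [ 535.4 -200.6   95. ]
scene top [ 542.7 -160.1   95. ]
scene top [ 596.2 -170.4   95. ]
[[-0.9  0.3 -0. ]
 [ 0.3  0.9  0. ]
 [ 0.   0.  -1. ]]
```

```bash
cat >> h.py <<'E'
def tilted(yaw,tilt=0.0):  # tool pointing into a dock/pack frame: x=-frame x, y=frame y, z=-frame z
    F=Ro.from_euler('z',yaw)*Ro.from_euler('y',-tilt); return F*Ro.from_euler('y',np.pi)
def go(pos,rot,cur=None):
    from cell import status
    s=status.read_state(); p,R=(s["tool_pos"],Ro.from_euler('xyz',s["ee_rot"])) if cur is None else cur
    return np.round(R.inv().apply(np.array(pos)-p),1),np.round((R.inv()*rot).as_rotvec(),4)
E
python3 -c "
from h import *
print(go([571,-191,230],tilted(-.16)))"
```

```text
(array([-601.9, -609.4,    8.7]), array([ 1.000e-04, -0.000e+00, -1.888e-01]))
```

Call:
apply_moves --targets '[[[-1, -60, -61, 0, 0, 0, 0], [-1, -120, -122, 0, 0, 0, 0], [-1, -180, -183, 0, 0, 0, 0], [-1, -240, -244, 0, 0, 0, -0.05], [-1, -300, -305, 0, 0, 0, -0.1], [-1, -360, -366, 0, 0, 0, -0.15], [-1, -420, -427, 0, 0, 0, -0.189], [-1, -480, -488, 0, 0, 0, -0.189], [-1, -540, -549, 0, 0, 0, -0.189], [-1, -602, -609, 0, 0, 0, -0.189]]]'

```text
clock: 1.95
tool_pos: [474.5, 17.2, 239.0]
ee_rot: [3.141, 0.001, 2.982]
ft_force: [1.2, 0.6, 0.2]
opening: 88.0
finger_force: 0.0
```

Call:
apply_moves --targets '[[[-1, -30, -44, 0, 0, 0, 0], [-1, -60, -88, 0, 0, 0, 0], [-1, -90, -132, 0, 0, 0, 0], [-1, -110, -160, 0, 0, 0, 0], [-1, -128, -190, 0, 0, 0, 0], [-1, -128, -190, 0, 0, 0, 0], [-1, -128, -190, 0, 0, 0, 0], [-1, -128, -190, 0, 0, 0, 0], [-1, -128, -190, 0, 0, 0, 0], [-1, -128, -190, 0, 0, 0, 0]]]'

```text
clock: 3.2
tool_pos: [569.7, -188.4, 238.8]
ee_rot: [3.142, -0.0, 2.983]
ft_force: [0.2, -0.9, 1.0]
opening: 87.7
finger_force: 0.0
```

```bash
python3 - <<'E'
from h import *; from cell import *
import pickle
p=grab_frame("wrist"); pickle.dump(p,open("w1.pkl","wb"))
cv2.imwrite("pics/w1.png",p["frame"][:,:,::-1])
print(status.read_state()["tool_pos"],[(d["centre"],d["confidence"]) for d in look_for(p,"pack")])
E
```

```text
[ 569.74215199 -188.51765654  238.80752038] [([245.2, 162.9], 0.56)]
```

View pics/w1.png

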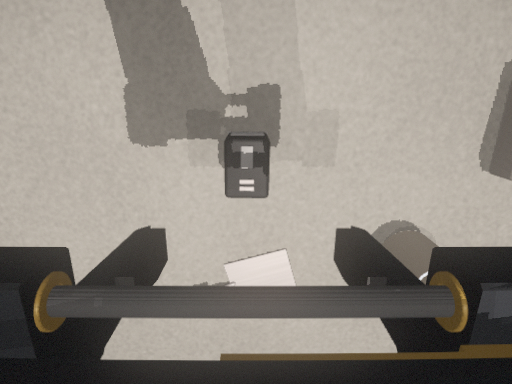

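```bash
python3 - <<'E'
from h import *; import pickle
np.set_printoptions(precision=1,suppress=True)
p=pickle.load(open("w1.pkl","rb"))
for c in((225.5,196.5),(269.5,196.5),(270,145),(224.5,145),(232,133),(264,133)): print(c,onz(p,c,95))
def model(x,y,yaw,z): return Ro.from_euler('z',yaw).apply([[a,b,z] for a in(22,-38) for b in(-22,22)])+[x,y,0]
for v in ((571,-191,-.16),(568,-191,-.16)):
  print(proj(p,model(*v,95)),proj(p,model(*v,30)))
cv2.imwrite("pics/w1c.png",cv2.resize(p["frame"][120:210,200:300,::-1],None,fx=6,fy=6,interpolation=cv2.INTER_CUBIC))
E
```

```text
(225.5, 196.5) [ 586.2 -215.7   95. ]
(269.5, 196.5) [ 593.1 -172.8   95. ]
(270, 145) [ 542.8 -165.2   95. ]
(224.5, 145) [ 536.  -207.4   95. ]
(232, 133) [ 526.1 -198.5   95. ]
(264, 133) [ 530.8 -169.1   95. ]
[[225.5 199.4]
 [270.  199.5]
 [224.1 138.5]
 [271.2 138.6]] [[229.8 182.1]
 [266.7 182.2]
 [228.8 131.2]
 [267.5 131.3]]
[[225.  196.6]
 [269.6 196.6]
 [223.5 135.3]
 [270.8 135.4]] [[229.3 179.7]
 [266.3 179.8]
 [228.3 128.6]
 [267.1 128.6]]
```

View pics/w1c.png

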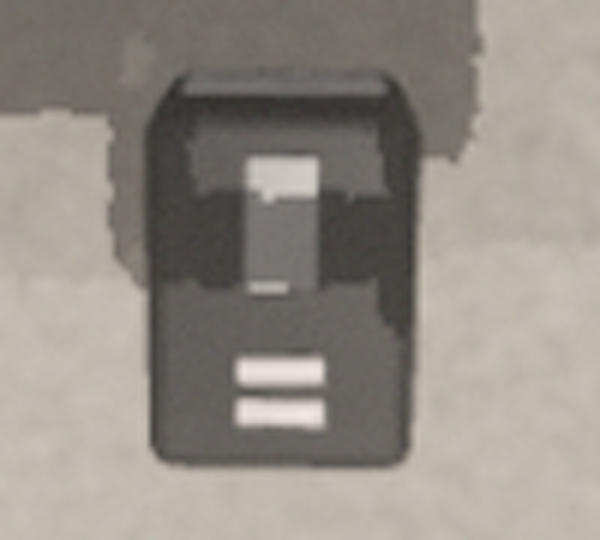

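The close view shows the pack square to the gripper, with its top spanning columns 225–269 and its +x end at row 197. That puts it at about (569, -191) with yaw -0.16. I'll descend and grip.

Call:
apply_moves --targets '[[[-1, 0, -2.5, 30, 0, 0, 0], [-1, 0, -2.5, 60, 0, 0, 0], [-1, 0, -2.5, 90, 0, 0, 0], [-1, 0, -2.5, 115, 0, 0, 0], [-1, 0, -2.5, 140, 0, 0, 0], [-1, 0, -2.5, 160, 0, 0, 0], [-1, 0, -2.5, 175, 0, 0, 0], [-1, 0, -2.5, 187, 0, 0, 0], [-1, 0, -2.5, 187, 0, 0, 0], [-1, 0, -2.5, 187, 0, 0, 0]]]'

```text
clock: 4.55
tool_pos: [569.8, -191.5, 52.2]
ee_rot: [3.142, 0.001, 2.982]
ft_force: [0.6, 0.3, 0.5]
opening: 88.1
finger_force: 0.0
```

Call:
apply_moves --targets '[[[1, 0, 0, 0, 0, 0, 0], [1, 0, 0, 0, 0, 0, 0], [1, 0, 0, 0, 0, 0, 0], [1, 0, 0, 0, 0, 0, 0], [1, 0, 0, 0, 0, 0, 0], [1, 0, 0, 0, 0, 0, 0], [1, 0, 0, 0, 0, 0, 0], [1, 0, 0, 0, 0, 0, 0], [1, 0, 0, 0, 0, 0, 0], [1, 0, 0, 0, 0, 0, 0]]]' --force 50

```text
clock: 5.8
tool_pos: [569.4, -191.4, 51.7]
ee_rot: [3.142, 0.0, 2.982]
ft_force: [0.3, -0.3, 0.3]
opening: 43.4
finger_force: 49.9
```

Call:
apply_moves --targets '[[[1, 0, 0, -30, 0, 0, 0], [1, 0, 0, -75, 0, 0, 0], [1, 0, 0, -125, 0, 0, 0], [1, 0, 0, -175, 0, 0, 0], [1, 5, 40, -210, 0, 0, 0], [1, 10, 90, -210, 0, 0, 0.03], [1, 15, 140, -210, 0, 0, 0.03], [1, 20, 190, -210, 0, 0, 0.03], [1, 25, 240, -210, 0, 0, 0.03], [1, 30, 280, -210, 0, 0, 0.03]]]'

```text
clock: 7.05
tool_pos: [583.5, 92.3, 261.1]
ee_rot: [3.141, -0.002, 2.954]
ft_force: [1.9, -0.1, -1.5]
opening: 43.7
finger_force: 49.9
```

Call:
apply_moves --targets '[[[1, 5, 40, 0, 0, 0, 0], [1, 10, 80, 0, 0, 0, 0], [1, 12, 100, 0, 0, 0, 0], [1, 12, 102, 0, 0, 0, 0], [1, 12, 102, 0, 0, 0, 0], [1, 12, 102, 0, 0, 0, 0], [1, 12, 102, 0, 0, 0, 0], [1, 12, 102, 0, 0, 0, 0], [1, 12, 102, 0, 0, 0, 0], [1, 12, 102, 0, 0, 0, 0]]]'

```text
clock: 8.3
tool_pos: [591.7, 192.3, 261.7]
ee_rot: [3.142, 0.0, 2.952]
ft_force: [0.6, -0.1, -2.3]
opening: 44.0
finger_force: 49.9
```

```bash
python3 - <<'E'
from h import *; from cell import *
import pickle
p=grab_frame("wrist"); pickle.dump(p,open("w2.pkl","wb"))
cv2.imwrite("pics/w2.png",cv2.resize(p["frame"][:300,70:470,::-1],None,fx=2,fy=2,interpolation=cv2.INTER_CUBIC))
s=status.read_state();print(s["tool_pos"],s["ee_rot"],s["opening"])
E
```

```text
[591.72735728 192.31667984 261.74257846] [3.14148860e+00 3.67036984e-06 2.95191909e+00] 43.828139990778546
```

View pics/w2.png

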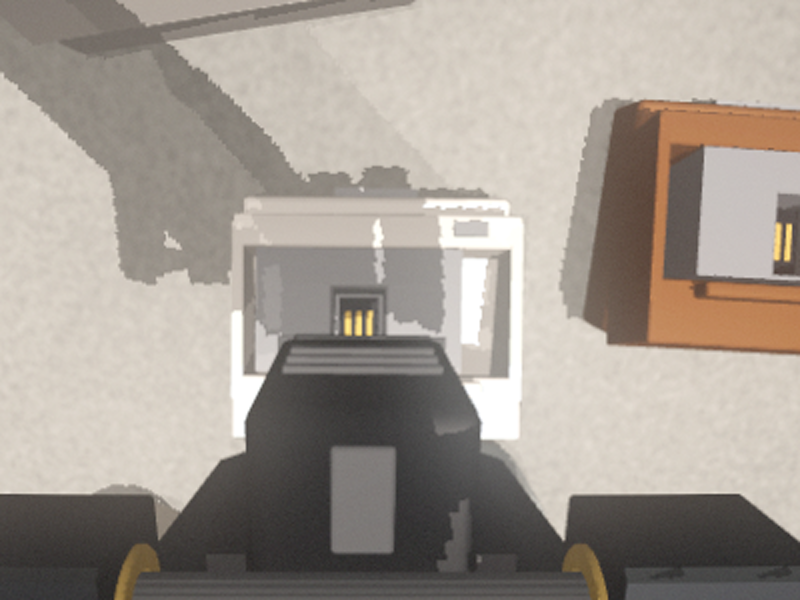

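```bash
python3 - <<'E'
from h import *; import pickle
np.set_printoptions(precision=1,suppress=True)
p=pickle.load(open("w2.pkl","rb")); q=lambda u,v:(70+u/2,v/2)
a,b=onz(p,q(333,288),79.2),onz(p,q(387,288),79.2); print(a,b,np.linalg.norm(a-b))
for e in (((247,247),(510,249),75),((232,217),(522,219),70)):
  A,B=onz(p,q(*e[0]),e[2]),onz(p,q(*e[1]),e[2]); print(A,B,np.arctan2(-(B-A)[0],(B-A)[1]),np.linalg.norm(A-B))
yaw=-.195
F=Ro.from_euler('z',yaw)*Ro.from_euler('y',-.26)
hole=(a+b)/2+F.apply([22.5,0,0]); print("hole on face",hole)
R=tilted(yaw,.26)
for h in (40,20,-30+0):
  org=hole+F.apply([0,0,h]); tcp=org+F.apply([0,0,51.5]); print(h,tcp,go(tcp,R))
E
```

```text
[563.8 182.8  79.2] [569.2 211.   79.2] 28.750800108352685
[534.4 142.1  75. ] [561.7 278.8  75. ] -0.1971107544770498 139.4510710748835
[517.9 137.   70. ] [547.9 288.1  70. ] -0.19633492438322298 154.08226146236666
hole on face [587.8 192.7  85. ]
40 [564.8 197.2 173.4] (array([27.4, -0.3, 88.3]), array([ 0. , -0.3,  0. ]))
20 [569.8 196.2 154.1] (array([ 22.3,  -0.3, 107.7]), array([ 0. , -0.3,  0. ]))
-30 [582.4 193.7 105.8] (array([  9.4,  -0.4, 156. ]), array([ 0. , -0.3,  0. ]))
```

The hole (front edge at pixels (237–263,144)) works out at about (588,193,85) on the face, with dock yaw -0.196. I'll move to 40 mm off the face with the tilt.

Call:
apply_moves --targets '[[[1, 5, 0, 10, 0, -0.05, 0], [1, 10, 0, 25, 0, -0.1, 0], [1, 16, 0, 45, 0, -0.15, 0], [1, 22, 0, 60, 0, -0.2, 0], [1, 27, 0, 75, 0, -0.26, 0], [1, 27.4, -0.3, 88, 0, -0.26, 0.005], [1, 27.4, -0.3, 88, 0, -0.26, 0.005], [1, 27.4, -0.3, 88, 0, -0.26, 0.005], [1, 27.4, -0.3, 88, 0, -0.26, 0.005], [1, 27.4, -0.3, 88, 0, -0.26, 0.005]]]'

```text
clock: 9.6
tool_pos: [565.3, 197.0, 174.2]
ee_rot: [3.14, 0.261, 2.946]
ft_force: [-0.8, 0.1, -3.0]
opening: 43.7
finger_force: 49.9
```

```bash
python3 - <<'E'
from h import *; from cell import *
import pickle
np.set_printoptions(precision=3,suppress=True)
s=status.read_state();print(s["tool_pos"],s["ee_rot"],s["ft_force"],s["joint_pos"])
P={n:grab_frame(n) for n in("scene","side","wrist")}; pickle.dump(P,open("P2.pkl","wb"))
def crop(n,u,v,w,h,sc):return cv2.resize(P[n]["frame"][v:v+h,u:u+w,::-1],(400,300),interpolation=cv2.INTER_CUBIC)
cv2.imwrite("pics/c3.png",np.vstack([np.hstack([crop("scene",255,170,100,75,4),crop("side",225,120,100,75,4)]),np.hstack([crop("wrist",150,80,200,150,2),crop("wrist",0,0,512,384,1)])]))
t=s["tool_pos"];R=Ro.from_euler('xyz',s["ee_rot"])
print("hole minus pack, tool axes",R.inv().apply(np.array([587.8,192.7,85])-t)-[0,0,51.5],go(t,tilted(-.196,.26)))
E
```

```text
[565.326 196.95  174.168] [3.14  0.261 2.946] [-0.756  0.135 -3.039] [-0.486  0.674 -0.027  1.938  0.523  0.373  0.396]
hole minus pack, tool axes [ 0.879  0.069 40.55 ] (array([-0.5, -0.1, -0.2]), array([0.001, 0.   , 0.001]))
```

View pics/c3.png

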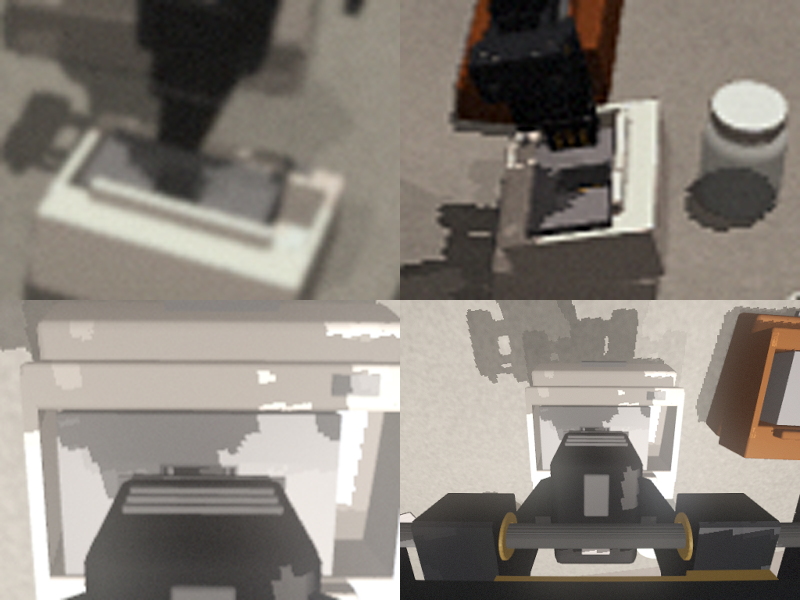

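```bash
python3 - <<'E'
from h import *; import pickle
from cell import status
np.set_printoptions(precision=1,suppress=True)
p=pickle.load(open("P2.pkl","rb"))["wrist"]; q=lambda u,v:(150+u/2,80+(v-300)/2)
s=status.read_state();t=s["tool_pos"];R=Ro.from_euler('xyz',s["ee_rot"])
for u in((160,466),(236,466)):
  print(R.inv().apply(onz(p,q(*u),79.2)-t))
for u in((122,482),(284,482)):
  o,d=ray(p,q(*u)); o=R.inv().apply(o-t); d=R.inv().apply(d); print("body", o+d*((51.5-95-o[2])/d[2]), o+d*((51.5-30-o[2])/d[2]))
E
```

```text
[ 24.  -15.8  91.6]
[24.  14.  91.6]
body [ 49.3 -13.2 -43.5] [ 34.  -21.7  21.5]
body [ 49.3  14.3 -43.5] [34.  23.3 21.5]
```

Call:
apply_moves --targets '[[[1, 1.2, -1, 6, 0, 0, 0], [1, 1.2, -1, 14, 0, 0, 0], [1, 1.2, -1, 21, 0, 0, 0], [1, 1.2, -1, 27, 0, 0, 0], [1, 1.2, -1, 32, 0, 0, 0], [1, 1.2, -1, 36, 0, 0, 0], [1, 1.2, -1, 39, 0, 0, 0], [1, 1.2, -1, 42, 0, 0, 0], [1, 1.2, -1, 44, 0, 0, 0], [1, 1.2, -1, 45, 0, 0, 0]]]'

```text
clock: 11.0
tool_pos: [574.2, 194.3, 129.6]
ee_rot: [3.141, 0.259, 2.947]
ft_force: [-2.6, 0.6, -2.0]
opening: 43.7
finger_force: 49.9
```

```bash
cat > st.py <<'E'
from h import *; from cell import *
np.set_printoptions(precision=1,suppress=True)
s=status.read_state();t=s["tool_pos"];R=Ro.from_euler('xyz',s["ee_rot"])
print("hole minus pack foot (tool axes)",R.inv().apply(np.array([587.8,192.7,85])-t)-[0,0,51.5],"force tool axes",R.inv().apply(s["ft_force"]),"torque",R.inv().apply(s["torque"]).round(2),s["clock"],s["opening"])
E
python3 st.py
```

```text
hole minus pack foot (tool axes) [-1.8  1.  -4.8] force tool axes [3.1 0.1 1.2] torque [-0.1  0.9 -0. ] 11.0 43.71252422047639
```

Call:
apply_moves --targets '[[[1, 0, 0, 1, 0, 0, 0], [1, 0, 0, 2, 0, 0, 0], [1, 0, 0, 3, 0, 0, 0], [1, 0, 0, 4, 0, 0, 0], [1, 0, 0, 5, 0, 0, 0], [1, 0, 0, 6, 0, 0, 0], [1, 0, 0, 7, 0, 0, 0], [1, 0, 0, 8, 0, 0, 0], [1, 0, 0, 8, 0, 0, 0], [1, 0, 0, 8, 0, 0, 0]]]'

```text
clock: 12.25
tool_pos: [576.3, 193.9, 121.9]
ee_rot: [3.141, 0.259, 2.947]
ft_force: [-5.4, 1.2, -3.2]
opening: 43.9
finger_force: 49.9
```

```bash
python3 st.py
```

```text
hole minus pack foot (tool axes) [ -1.7   1.  -12.9] force tool axes [6.2 0.1 1.7] torque [-0.1  1.7  0.1] 12.25 43.949591165389315
```

It's in the hole, 13 mm deep, with low forces. I'll continue and ease x by 0.7 mm.

Call:
apply_moves --targets '[[[1, 0.7, 0, 0, 0, 0, 0], [1, 0.7, 0, 1, 0, 0, 0], [1, 0.7, 0, 2, 0, 0, 0], [1, 0.7, 0, 3, 0, 0, 0], [1, 0.7, 0, 4, 0, 0, 0], [1, 0.7, 0, 5, 0, 0, 0], [1, 0.7, 0, 6, 0, 0, 0], [1, 0.7, 0, 7, 0, 0, 0], [1, 0.7, 0, 8, 0, 0, 0], [1, 0.7, 0, 8, 0, 0, 0]]]'

```text
clock: 13.5
tool_pos: [578.0, 193.6, 114.9]
ee_rot: [3.141, 0.26, 2.947]
ft_force: [-7.8, 0.3, 3.6]
opening: 43.6
finger_force: 49.9
```

```bash
python3 st.py
```

```text
hole minus pack foot (tool axes) [ -1.8   1.  -20.1] force tool axes [ 6.5 -1.2 -5.5] torque [ 0.1  1.7 -0.1] 13.5 43.60097514126551
```

Call:
apply_moves --targets '[[[1, 0.4, 0, 1, 0, 0, 0], [1, 0.4, 0, 2, 0, 0, 0], [1, 0.4, 0, 3, 0, 0, 0], [1, 0.4, 0, 4, 0, 0, 0], [1, 0.4, 0, 5, 0, 0, 0], [1, 0.4, 0, 6, 0, 0, 0], [1, 0.4, 0, 7, 0, 0, 0], [1, 0.4, 0, 8, 0, 0, 0], [1, 0.4, 0, 9, 0, 0, 0], [1, 0.4, 0, 9, 0, 0, 0]]]'

```text
clock: 14.75
tool_pos: [580.2, 193.2, 106.3]
ee_rot: [3.141, 0.261, 2.947]
ft_force: [-7.2, 0.2, 5.2]
opening: 43.5
finger_force: 49.9
```

```bash
python3 st.py
```

```text
hole minus pack foot (tool axes) [ -1.8   1.  -28.9] force tool axes [ 5.5 -1.2 -6.9] torque [ 0.1  1.6 -0. ] 14.75 43.54348252895872
```

Still no shoulder contact, so I'll push until the force jumps.

Call:
apply_moves --targets '[[[1, 0.2, 0, 0.5, 0, 0, 0], [1, 0.2, 0, 1, 0, 0, 0], [1, 0.2, 0, 1.5, 0, 0, 0], [1, 0.2, 0, 2, 0, 0, 0], [1, 0.2, 0, 2.5, 0, 0, 0], [1, 0.2, 0, 3, 0, 0, 0], [1, 0.2, 0, 3, 0, 0, 0], [1, 0.2, 0, 3, 0, 0, 0], [1, 0.2, 0, 3, 0, 0, 0], [1, 0.2, 0, 3, 0, 0, 0]]]'

```text
clock: 16.0
tool_pos: [580.3, 193.1, 105.9]
ee_rot: [3.14, 0.262, 2.946]
ft_force: [-18.0, -0.9, 28.9]
opening: 43.9
finger_force: 49.9
```

```bash
python3 st.py
```

```text
hole minus pack foot (tool axes) [ -1.8   1.  -29.4] force tool axes [  9.4  -4.3 -32.5] torque [ 0.6  2.3 -0. ] 16.0 43.874782038653414
```

Call:
apply_moves --targets '[[[1, 0.5, 0, 0.5, 0, 0, 0], [1, 0.5, 0, 1, 0, 0, 0], [1, 0.5, 0, 1, 0, 0, 0], [1, 0.5, 0, 1, 0, 0, 0], [1, 0.5, 0, 1, 0, 0, 0], [1, 0.5, 0, 1, 0, 0, 0], [1, 0.5, 0, 0, 0, 0, 0], [1, 0.5, 0, -1, 0, 0, 0], [1, 0.5, 0, -2, 0, 0, 0], [1, 0.5, 0, -2.5, 0, 0, 0]]]'

```text
clock: 17.25
tool_pos: [580.3, 193.2, 106.0]
ee_rot: [3.14, 0.262, 2.946]
ft_force: [-5.7, -0.0, 1.9]
opening: 43.8
finger_force: 49.9
```

```bash
python3 st.py
```

```text
hole minus pack foot (tool axes) [ -1.8   1.  -29.3] force tool axes [ 4.9 -1.1 -3.3] torque [ 0.   1.3 -0.1] 17.25 43.810952995282044
```

Fully home (29.3 mm at zero load, with a firm stop). I'll release and back off along the tool axis.

Call:
apply_moves --targets '[[[-1, 0, 0, 0, 0, 0, 0], [-1, 0, 0, 0, 0, 0, 0], [-1, 0, 0, 0, 0, 0, 0], [-1, 0, 0, 0, 0, 0, 0], [-1, 0, 0, 0, 0, 0, 0], [-1, 0, 0, 0, 0, 0, 0], [-1, 0, 0, 0, 0, 0, 0], [-1, 0, 0, 0, 0, 0, 0], [-1, 0, 0, 0, 0, 0, 0], [-1, 0, 0, 0, 0, 0, 0]]]'

```text
clock: 18.5
tool_pos: [579.5, 193.3, 104.8]
ee_rot: [3.141, 0.26, 2.947]
ft_force: [0.3, 0.3, 0.9]
opening: 88.3
finger_force: 0.0
```

Call:
apply_moves --targets '[[[-1, 0, 0, -10, 0, 0, 0], [-1, 0, 0, -25, 0, 0, 0], [-1, 0, 0, -45, 0, 0, 0], [-1, 0, 0, -70, 0, 0, 0], [-1, 0, 0, -95, 0, 0, 0], [-1, 0, 0, -120, 0, 0, 0], [-1, 0, 0, -140, 0, 0, 0], [-1, 0, 0, -140, 0, 0, 0], [-1, 0, 0, -140, 0, 0, 0], [-1, 0, 0, -140, 0, 0, 0]]]'

```text
clock: 19.75
tool_pos: [543.9, 199.8, 239.3]
ee_rot: [-3.141, 0.259, 2.947]
ft_force: [-0.1, -0.2, 0.3]
opening: 88.5
finger_force: 0.0
```

```bash
python3 - <<'E'
from h import *; from cell import *
P={n:grab_frame(n) for n in("scene","side","wrist")}
def crop(n,u,v,w,h):return cv2.resize(P[n]["frame"][v:v+h,u:u+w,::-1],(400,300),interpolation=cv2.INTER_CUBIC)
cv2.imwrite("pics/c4.png",np.vstack([np.hstack([crop("scene",255,170,100,75),crop("side",225,120,100,75)]),np.hstack([crop("wrist",150,80,200,150),crop("side",112,84,400,300)])]))
# predicted body outline if fully home: top face corners (z=95) in wrist view
F=Ro.from_euler('z',-.196)*Ro.from_euler('y',-.26); o=np.array([587.8,192.7,85])+F.apply([1.8,1,-30])
for n in P: print(n,proj(P[n],F.apply([[a,b,z] for z in(95,30) for a in(22,-38) for b in(-22,22)])+o).round(1).tolist())
E
```

```text
scene [[291.5, 195.7], [310.3, 200.8], [299.2, 183.7], [317.2, 188.4], [288.2, 219.3], [306.3, 224.5], [295.9, 206.6], [313.2, 211.4]]
side [[273.4, 151.9], [274.1, 142.7], [254.6, 154.5], [255.7, 145.4], [277.9, 167.1], [278.5, 157.8], [259.7, 169.5], [260.6, 160.3]]
wrist [[226.9, 221.8], [279.1, 221.9], [225.4, 151.1], [281.3, 151.1], [231.5, 197.8], [273.6, 197.8], [230.5, 140.2], [275.0, 140.2]]
```

View pics/c4.png

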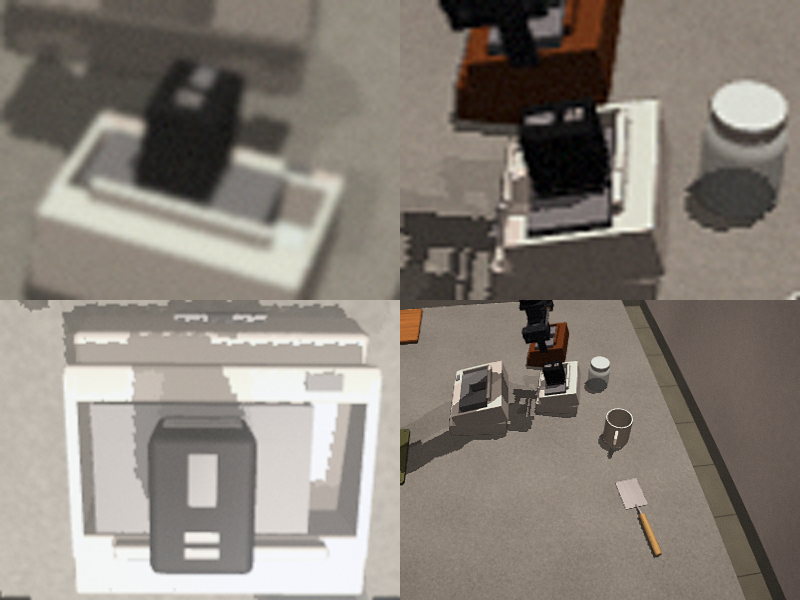

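The pack is seated upright, the right way round, with the bystanders untouched. As a check, I'll press the top lightly with closed fingertips to confirm it is home.

Call:
apply_moves --targets '[[[1, 5, 0, 0, 0, 0, 0], [1, 5, 0, 0, 0, 0, 0], [1, 5, 0, 0, 0, 0, 0], [1, 5, 0, 0, 0, 0, 0], [1, 5, 0, 15, 0, 0, 0], [1, 5, 0, 35, 0, 0, 0], [1, 5, 0, 55, 0, 0, 0], [1, 5, 0, 70, 0, 0, 0], [1, 5, 0, 80, 0, 0, 0], [1, 5, 0, 86, 0, 0, 0]]]' --force 20

```text
clock: 21.15
tool_pos: [561.2, 196.8, 155.1]
ee_rot: [3.141, 0.26, 2.947]
ft_force: [0.2, -0.8, 0.5]
opening: 0.8
finger_force: 0.0
```

Call:
apply_moves --targets '[[[1, 0, 0, 1, 0, 0, 0], [1, 0, 0, 2, 0, 0, 0], [1, 0, 0, 3, 0, 0, 0], [1, 0, 0, 4, 0, 0, 0], [1, 0, 0, 5, 0, 0, 0], [1, 0, 0, 6, 0, 0, 0], [1, 0, 0, 7, 0, 0, 0], [1, 0, 0, 8, 0, 0, 0], [1, 0, 0, 9, 0, 0, 0], [1, 0, 0, 9.5, 0, 0, 0]]]'

```text
clock: 22.4
tool_pos: [563.5, 196.4, 146.8]
ee_rot: [3.141, 0.26, 2.947]
ft_force: [-3.6, -0.1, 7.9]
opening: 0.4
finger_force: 3.9
```

```bash
python3 st.py
```

```text
hole minus pack foot (tool axes) [-7.8  1.  14.6] force tool axes [ 1.4 -0.8 -8.6] torque [0.2 0.5 0. ] 22.4 0.4134406646250392
```

Call:
apply_moves --targets '[[[1, 0, 0, 0.5, 0, 0, 0], [1, 0, 0, 1, 0, 0, 0], [1, 0, 0, 1.5, 0, 0, 0], [1, 0, 0, 2, 0, 0, 0], [1, 0, 0, 2, 0, 0, 0], [1, 0, 0, 2, 0, 0, 0], [1, 0, 0, 2, 0, 0, 0], [1, 0, 0, 2, 0, 0, 0], [1, 0, 0, 2, 0, 0, 0], [1, 0, 0, 2, 0, 0, 0]]]'

```text
clock: 23.65
tool_pos: [563.6, 196.5, 146.7]
ee_rot: [3.14, 0.261, 2.947]
ft_force: [-9.1, -1.0, 20.7]
opening: 0.4
finger_force: 11.3
```

```bash
python3 st.py
```

```text
hole minus pack foot (tool axes) [-7.7  0.9 14.5] force tool axes [  3.1  -2.7 -22.3] torque [0.6 1.  0. ] 23.65 0.38238168407716777
```

The stop is rigid: 22 N moved it only 0.1 mm, so the pack is home. I'll retreat and hand in.

Call:
apply_moves --targets '[[[1, 0, 0, -10, 0, 0, 0], [1, 0, 0, -30, 0, 0, 0], [1, 0, 0, -55, 0, 0, 0], [1, 0, 0, -80, 0, 0, 0], [1, 0, 0, -100, 0, 0, 0], [1, 0, 0, -110, 0, 0, 0], [1, 0, 0, -110, 0, 0, 0], [1, 0, 0, -110, 0, 0, 0], [1, 0, 0, -110, 0, 0, 0], [1, 0, 0, -110, 0, 0, 0]]]'

```text
clock: 24.9
tool_pos: [536.2, 201.6, 250.4]
ee_rot: [3.142, 0.259, 2.947]
ft_force: [-0.9, -0.5, 0.9]
opening: 0.6
finger_force: 0.0
```

```bash
python3 -c "
from cell import *
print(status.read_state()['ft_force'], close_job())"
```

```text
the job is handed in; nothing more can be done
[-0.85743569 -0.52316546  0.93863002] None
```

The battery pack is plugged fully home in the small white dock, the right way round and released; a 22 N press on its top moved it only 0.1 mm. I left the mug, jar and spatula untouched and handed the job in at about 25 s; no verdict came back.

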